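# Sort the tack tins from the deep studio rack by weight

## Task

Use the hook picker from the stand, not your fingers, to lift every tack tin out of the deep wells of the wooden rack, feel how heavy it is, and set it down gently, without dropping it, upright on the floor of the blue tray if it weighs over 200 g, of the orange tray if less (within 30 g of that, either will do). Then hang the picker back in the slot of its stand, and leave the other studio things where they are.

Things in the scene. Friction and masses are not known exactly. Their poses are not given: they have to be found in the camera images.
- tin_a: Look-alike tack tin, 46 mm dia, 38 mm tall, yellow lid; origin under its centre, z up. Fixed 4 mm wire bail arches over the lid in its y-z plane: feet y +-17, shoulders y +-14 at z 58 (wire centre), peak y 0 with underside at z 62, top z 66: 24 mm free under it, hook it along the tin's x. Weighs 80 to 400 g, by its hidden contents. Starts upright within 3 mm of a well's middle. May be absent.
- tin_b: Look-alike tack tin, 46 mm dia, 38 mm tall, yellow lid; origin under its centre, z up. Fixed 4 mm wire bail arches over the lid in its y-z plane: feet y +-17, shoulders y +-14 at z 58 (wire centre), peak y 0 with underside at z 62, top z 66: 24 mm free under it, hook it along the tin's x. Weighs 80 to 400 g, by its hidden contents. Starts upright within 3 mm of a well's middle. May be absent.
- tin_c: Look-alike tack tin, 46 mm dia, 38 mm tall, yellow lid; origin under its centre, z up. Fixed 4 mm wire bail arches over the lid in its y-z plane: feet y +-17, shoulders y +-14 at z 58 (wire centre), peak y 0 with underside at z 62, top z 66: 24 mm free under it, hook it along the tin's x. Weighs 80 to 400 g, by its hidden contents. Starts upright within 3 mm of a well's middle. May be absent.
- tin_d: Look-alike tack tin, 46 mm dia, 38 mm tall, yellow lid; origin under its centre, z up. Fixed 4 mm wire bail arches over the lid in its y-z plane: feet y +-17, shoulders y +-14 at z 58 (wire centre), peak y 0 with underside at z 62, top z 66: 24 mm free under it, hook it along the tin's x. Weighs 80 to 400 g, by its hidden contents. Starts upright within 3 mm of a well's middle. May be absent.
- tin_e: Look-alike tack tin, 46 mm dia, 38 mm tall, yellow lid; origin under its centre, z up. Fixed 4 mm wire bail arches over the lid in its y-z plane: feet y +-17, shoulders y +-14 at z 58 (wire centre), peak y 0 with underside at z 62, top z 66: 24 mm free under it, hook it along the tin's x. Weighs 80 to 400 g, by its hidden contents. Starts upright within 3 mm of a well's middle. May be absent.
- tin_f: Look-alike tack tin, 46 mm dia, 38 mm tall, yellow lid; origin under its centre, z up. Fixed 4 mm wire bail arches over the lid in its y-z plane: feet y +-17, shoulders y +-14 at z 58 (wire centre), peak y 0 with underside at z 62, top z 66: 24 mm free under it, hook it along the tin's x. Weighs 80 to 400 g, by its hidden contents. Starts upright within 3 mm of a well's middle. May be absent.
- rack: Deep wooden rack fixed to the table, 254 (x) by 172 (y) by 140 mm high; origin at the centre of its underside. 3 x 2 square wells open at the top, 74 mm wide inside, 8 mm walls, floor 6 mm above the table; well centres at x = -82, 0, 82 and y = -41, 41 mm in its frame. Tins stand on the well floors, bail tops 68 mm below the rim.
- picker: Hook picker, 120 g, z up as it hangs. Origin on the shaft axis at the underside of the collar (32 mm dia, z 0 to 6). Above it a red 14 x 14 mm square handle, faces across x and y, z 6 to 58. Below, a 5 mm shaft and J hook: 5 mm foot towards +x (underside z -102, upper side z -97), upturned tip at x 18, its round top at z -91 (6 mm above the foot's upper side).
- picker_hook (a point): Bearing point of the picker's hook: upper side of the foot, midway in the 13 mm gap between shaft and upturned tip; in the picker's frame x = 9, z = -97 mm. It lies 127 mm below picker_grip.
- picker_grip (a point): Middle of the picker's red handle, 30 mm above the collar's underside (127 mm above the hook's bearing point).
- stand: Fork stand fixed to the table left or right; origin on the table under the slot point. Base 80 mm wide, x -35 to 75, 12 mm thick; post x 48 to 62. Two level prongs, upper side 135 mm high, x -28 to 50, with a 16 mm slot between (y -8 to 8) open to the stand's -x; nothing rises above them. The picker hangs by its collar: lift it a little and draw it out to -x.
- stand_slot (a point): Where the picker hangs: centre of the slot, upper side of the prongs (the picker's origin lies here, within about 4 mm, when hung).
- tray: The open blue plastic tray, loose (0.5 kg), 130 mm (x) by 210 mm (y) outside, 27 mm high, walls and floor 5 mm thick (inside 120 x 200 mm); origin at the centre of its underside, z up. Four tins fit in zigzag. Tins over 200 g belong here. It stands left or right of the rack.
- crate: The open orange plastic tray, loose (0.5 kg), 130 mm (x) by 210 mm (y) outside, 27 mm high, walls and floor 5 mm thick (inside 120 x 200 mm); origin at the centre of its underside, z up. Four tins fit in zigzag. Lighter tins belong here. It stands on the other side of the rack.
- jar: Bystander: amber glass jar with dark lid, 60 mm diameter, 90 mm tall; origin under its centre.
- tape: Bystander: yellow roll of tape lying flat, 90 mm diameter, 24 mm high; origin under its centre.
- tube_blue: Bystander: paint tube with blue label, about 100 x 30 x 17 mm; origin under its middle.
- tube_green: Bystander: paint tube with green label, about 100 x 30 x 17 mm; origin under its middle.
- knife: Bystander: palette knife lying at the left edge.
- block: Bystander: wooden sanding block 90 x 50 x 30 mm; origin under its centre.

How it is judged:
By the outcome, as a careful person would: the job done as asked, in the order asked, and still so for the second after the job is handed in, with the robot touching nothing.
Of tin_a, tin_b, tin_c, tin_d, tin_e, tin_f only 3 to 4 are there at a start; the rules pass over those that are not, and their reading is None.
At some moment in a run one of tray, crate may be knocked a few centimetres aside while the robot is not near it.
It also fails if it takes over 210 s, if anything falls off the work surface, if the arm or the gripper's body presses on something with over 40 N, if the wrist force passes 120 N, or if a joint passes its speed limit or range.

## Robot

A 6-joint arm with a two-finger parallel gripper is mounted at the origin on the work surface. World frame = base frame: x ahead of the robot, y to its left, z up, the work surface at z = 0. Lengths are in m, angles in degrees, forces in N, time in s.
With the tool pointing down it reaches from about 0.375 to 0.9 m from the base axis. Payload 3.1 kg.
Tool frame: the origin (TCP) lies on the centre line of the jaws, within the pads' length; the fingertips stand 22 mm ahead of it and the grasp point (between the pads) lies 3 mm ahead of it; z points along the fingers, y is the line along which they close (so a half turn about z gives the same grasp; the last joint's range is limited). The gripper opens to 87 mm and grips with 3 to 60 N. Pads are 19 mm wide; open, the fingers measure 117 mm over their backs; the gripper's body (75 mm by 190 mm) begins 51 mm behind the grasp point.
Start: joints at [61.221, 30.224, 82.088, -0, 67.689, -10.227], TCP at [0.199, 0.593, 0.245] pointing down, gripper open.
Joint ranges: [-176.69, 176.69], [-43.24, 126.21], [12.49, 139.97], [-82, 262], [0, 151.66], [-163.58, 163.58]. Speed limits (degrees/s): [159.86, 159.86, 180, 180, 180, 180].

## Interface

Orientations are given as [roll, pitch, yaw] about the fixed x, y, z axes, in that order (R = Rz(yaw) Ry(pitch) Rx(roll)).
In Python, from workcell import sensors, camera, camera_info, robot, look_for, mark_of gives the robot as it stands. The module is installed in compiled form; this text tells all that it offers.
- The arm moves only by the tool servo_tool, never from a script. Its argument "moves" is a list of rows, each a list of 3 entries, a list of its own where there are three numbers: the shift along the world's x, y, z in cm, then the turn, a rotation vector about the world's x, y, z in rad, then the finger opening in cm, from 0 to 8.7. A call has 1 to 20 rows; each row is the pose to reach, as a shift and turn from the pose commanded when the call began; what a row does not reach only later rows make up. A row lasts 1/12 s, in which the tool goes at most 41.7 mm and 7.16 degrees, less where a joint would pass 70% of its speed; a pose out of reach is approached as far as the arm can. A call with a gripper value outside its range is refused whole. The fingers move at their own pace and stop on an object; "force" is the grip in N (left out, the last holds). Time passes only in rows, so rows that repeat a pose let the fingers close. It gives the time, the measured TCP pose, the force, the opening and the grip force at its end, in the units of the state.
- sensors.observe(): the state, without advancing time (a new reading comes with each control period).
- camera(name): name is "scene" or "side" or "wrist"; returns (picture, depth): 384x512x3 uint8, red, green, blue; 384x512 float32, m along the optical axis (not along the pixel's ray), 0 where there is no reading.
- camera_info(name): a dict with "fovy" (degrees; the focal length in pixels is half the picture's height over the tangent of half this angle, whatever the lens; pixels are square), "cx", "cy" (the principal point, pixels), "origin" and "attitude" of the camera in the world. Camera axes: x right, y up, looking along -z (the intrinsics and any distortion apply to the point x, -y, -z); pixel columns grow to the right and rows downward; lengths in m; the calibration is good to about 2 mm. The wrist camera is an equidistant fisheye: a pixel r from the principal point sees the ray r / f radians off the axis. A picture is of the moment at which its call begins: read the wrist's pose just before it. camera_info takes no time and is no camera call; for the wrist camera it gives the pose at the moment of the call.
- robot.sign_off(): hands the job in; it is judged then, once.
Trained networks look in the newest picture that a camera, given by its name, has taken for a name from the list of things; names that differ only in an ending like _2 or _b are one class to them, and where a whole thing is asked for, a point or a joint stands for the part that bears it (a point fixed in the world has none). Each returns a list of dicts, best first, with "conf" (0 to 1); they miss things now and then, are a little off and sometimes report something else, mostly with a low value. They report only what shows in the picture. A call takes as long as a camera call.
- look_for(label, camera): "position" ([x, y, z] in m, in world coordinates, good to about 4 mm: the middle of the surface that is visible of it).
- mark_of(label, camera): "position" ([x, y, z] in m, in world coordinates, good to about 4 mm: a listed point, or the origin of a listed thing).
The state is a dict: "time_s": time; "joint_pos": joint angles; "qvel": joint speeds; "effort": joint torques, N m; "tool_pos": TCP position; "tool_rot": TCP orientation; "ft_force": force on the tool from outside, world axes, zero at the start; "torque": the same for the moment, N m; "width": finger opening in m; "finger_force": force on a finger pad.
Only numpy, scipy, OpenCV 4.12 (cv2) and the standard library are available. Lean on these libraries where they do the work, as an engineer would, in place of code of your own. Each camera call takes 0.05 s, during which the arm holds its last target. There are 200 camera calls.

## Working session

There is one attempt and no reset: what is moved stays moved. The work goes in short steps, Python scripts to look and compute and a tool call to move; the robot and the scene stay as the last step left them, time stands still between calls to the robot, and variables do not carry over. Pictures are saved under pics/ and viewed, at most 14 in all, crops included, and the job is handed in when it is done.

Besides the shell and the picture viewer there is one more tool, called after "Request:" as name(argument=value, ...) on one line, values as JSON. servo_tool: Moves the arm, as the interface text tells. Its arguments: {"type":"object","properties":{"moves":{"type":"array"},"force":{"type":"number"}},"required":["moves"]}

```bash
mkdir -p pics; cat > h.py <<'E'
import numpy as np, cv2
from scipy.spatial.transform import Rotation as R
from workcell import sensors,camera,camera_info,robot,look_for,mark_of
def world(ci,u,v,d,fish=False):
    f=192/np.tan(np.radians(ci["fovy"])/2)
    x=(np.asarray(u)-ci["cx"]);y=(np.asarray(v)-ci["cy"])
    if fish:
        r=np.hypot(x,y);s=np.where(r>0,np.tan(r/f)/np.maximum(r,1e-9),1/f)
    else: s=1/f
    p=np.stack([x*s*d,-y*s*d,-np.asarray(d)],-1)
    a=np.array(ci["attitude"],float)
    M=a if a.shape==(3,3) else R.from_euler('xyz',a,degrees=True).as_matrix()
    return p@M.T+np.array(ci["origin"])
def grab(n):
    ci=camera_info(n);im,d=camera(n)
    v,u=np.mgrid[:384,:512]
    return im,d,world(ci,u,v,d,n=="wrist")
def save(n,im): cv2.imwrite("pics/"+n+".png",im[:,:,::-1])
E
python3 - <<'E'
from h import *
s=sensors.observe();print(s)
print(camera_info("scene"),camera_info("wrist"))
ims=[]
for n in("scene","side"):
    im,d,P=grab(n);ims.append(im);np.save(n+".npy",P)
    for l in("rack","stand","stand_slot","picker","picker_grip","picker_hook","tray","crate","tin_a","jar","tape","block","tube_blue","tube_green","knife"):
        print(n,l,[(np.round(q["position"],3).tolist(),round(q["conf"],2)) for q in mark_of(l,n)[:5]])
save("a",ims[0]);save("b",ims[1])
E
```

```text
{'time_s': 0.0, 'joint_pos': array([ 6.12197824e+01,  3.02781512e+01,  8.21575839e+01,  5.18866577e-04,
        6.76870321e+01, -1.02274798e+01]), 'qvel': array([ 0.03057092, -0.08112875,  0.02687884, -0.03625162,  0.03538518,
        0.048295  ]), 'effort': array([ 3.68536294e-04, -4.40042496e+01, -1.76590508e+01,  6.34219148e-02,
        5.81771100e-02, -1.40417915e-04]), 'tool_pos': array([0.19849701, 0.59191815, 0.24357366]), 'tool_rot': array([-1.79879269e+02, -2.22700875e-02,  1.61447041e+02]), 'ft_force': array([ 0.15853051, -0.70245985,  0.22584122]), 'torque': array([-0.00125439,  0.01926888,  0.04913374]), 'finger_force': 0.0, 'width': 0.08654966891705504}
{'fovy': 53.881292844108586, 'cx': 259.9011036145681, 'cy': 193.3269455063342, 'origin': array([ 1.41983672, -0.16437703,  1.05491043]), 'attitude': array([41.54652757,  0.6593174 , 76.36940986])} {'fovy': 65.70646984690485, 'cx': 259.8887516443382, 'cy': 187.81709610438216, 'origin': array([0.130295  , 0.61476433, 0.38346702]), 'attitude': array([-15.24416584,   0.08502368,  71.37734014])}
scene rack [([0.533, -0.029, -0
[... 853 characters left out ...]
54)]
side stand [([0.652, -0.221, -0.0], 0.97)]
side stand_slot [([0.656, -0.221, 0.135], 0.86)]
side picker [([0.66, -0.222, 0.135], 0.52)]
side picker_grip [([0.428, 0.313, 0.001], 0.68), ([0.656, -0.215, 0.166], 0.67)]
side picker_hook [([0.67, -0.217, 0.037], 0.73)]
side tray [([0.43, 0.31, 0.001], 0.75)]
side crate [([0.462, -0.309, -0.004], 0.58)]
side tin_a []
side jar [([0.642, 0.219, 0.001], 0.51), ([0.442, 0.552, -0.001], 0.23)]
side tape [([0.429, -0.535, 0.001], 0.94)]
side block [([0.572, -0.513, -0.002], 0.57)]
side tube_blue [([0.774, 0.121, -0.004], 0.63), ([0.661, -0.223, 0.134], 0.23)]
side tube_green [([0.763, -0.09, -0.003], 0.6)]
side knife [([0.44, 0.552, 0.002], 0.61)]
```

View pics/a.png

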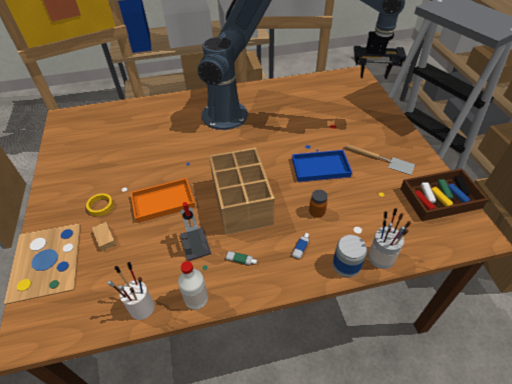

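View pics/b.png

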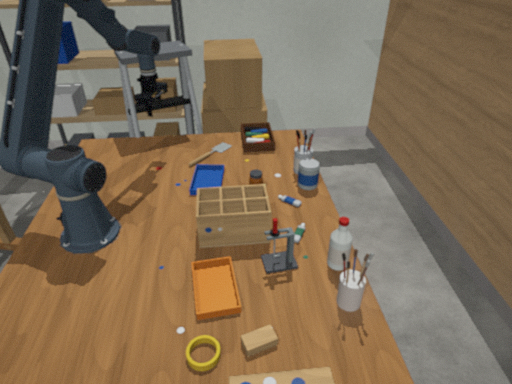

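The scene picture shows the rack at (240,188), the blue tray at (322,165), the orange tray at (163,200) and the stand with the red-handled picker at (190,230). The side picture agrees (stand at (280,245), slot open toward the robot). The detections match both.

```bash
python3 - <<'E'
from h import *
for n in("scene","side"):
    P=np.load(n+".npy").reshape(-1,3)
    for nm,c,r,z0,z1 in(("rack",(.533,-.029),.17,.134,.148),("stand",(.655,-.22),.075,.128,.139),("base",(.67,-.22),.09,.008,.018),("tray",(.43,.31),.15,.02,.033),("crate",(.46,-.31),.14,.02,.033),("handle",(.656,-.22),.03,.15,.21)):
        m=(np.hypot(P[:,0]-c[0],P[:,1]-c[1])<r)&(P[:,2]>z0)&(P[:,2]<z1)
        q=P[m]
        if len(q)>5:
            b=cv2.minAreaRect((q[:,:2]*1000).astype(np.float32));print(n,nm,m.sum(),np.round(b[0],1),np.round(b[1],1),round(b[2],1),np.round(np.median(q[:,2]),4),q[:,2].max().round(3))
E
```

```text
scene rack 872 [533.2 -32.2] [257.8 172.4] 0.2 0.1381 0.144
scene stand 171 [ 674.7 -220.8] [93.6 36.2] 5.9 0.1341 0.139
scene base 367 [ 677.9 -220.8] [113.8  79.2] 6.7 0.011 0.018
scene tray 262 [434.  307.5] [212.1 136.8] 82.8 0.0242 0.031
scene crate 302 [ 459.8 -312. ] [136.5 210. ] 6.0 0.0247 0.032
scene handle 57 [ 659.5 -222.6] [16.4 13.1] 9.3 0.1785 0.196
side rack 869 [534.7 -30.6] [255.5 184.8] 0.9 0.1406 0.147
side stand 184 [ 674.9 -220. ] [89.6 41.4] 7.2 0.1357 0.139
side base 502 [ 678.3 -219.1] [111.7  82.7] 8.2 0.0134 0.018
side tray 163 [437.  313.8] [223.8 132. ] 83.9 0.0272 0.033
side crate 430 [ 461.9 -309.4] [130.1 215.3] 6.0 0.0272 0.033
side handle 64 [ 659.2 -222.8] [15.5 13.3] 83.7 0.1786 0.197
```

Request:
servo_tool(moves=[[[5,-10,12],[0,0,0],8.7],[[15,-30,16],[0,0,0],8.7],[[18,-45,18],[0,0,0],8.7],[[18,-50,18],[0,0,0],8.7],[[22,-56,18],[0,0,0],8.7],[[24,-60,18],[0,0,0],8.7],[[24,-62,18],[0,0,0],8.7],[[24,-62,18],[0,0,0],8.7],[[24,-62,18],[0,0,0],8.7],[[24,-62,18],[0,0,0],8.7],[[24,-62,18],[0,0,0],8.7],[[24,-62,18],[0,0,0],8.7],[[24,-62,18],[0,0,0],8.7],[[24,-62,18],[0,0,0],8.7],[[24,-62,18],[0,0,0],8.7],[[24,-62,18],[0,0,0],8.7],[[24,-62,18],[0,0,0],8.7],[[24,-62,18],[0,0,0],8.7],[[24,-62,18],[0,0,0],8.7],[[24,-62,18],[0,0,0],8.7]])

```text
time_s: 3.27
tool_pos: [0.4382, -0.027, 0.4242]
tool_rot: [180.0, -0.1, 161.4]
ft_force: [0.4, -0.0, 0.0]
width: 0.0869
finger_force: 0.0
```

```bash
python3 - <<'E'
from h import *
print(camera_info("wrist")["origin"])
im,d,P=grab("wrist");np.save("w1.npy",P);np.save("w1i.npy",im)
save("c",cv2.resize(im,(800,600)))
print([(np.round(q["position"],3).tolist(),round(q["conf"],2)) for q in mark_of("tin_a","wrist")])
print([(np.round(q["position"],3).tolist(),round(q["conf"],2)) for q in mark_of("rack","wrist")])
E
```

```text
[ 0.37001846 -0.00456545  0.56416291]
[([0.451, 0.009, 0.005], 0.62), ([0.526, 0.011, 0.006], 0.56), ([0.45, -0.075, 0.006], 0.55)]
[([0.531, -0.034, 0.003], 0.97)]
```

View pics/c.png

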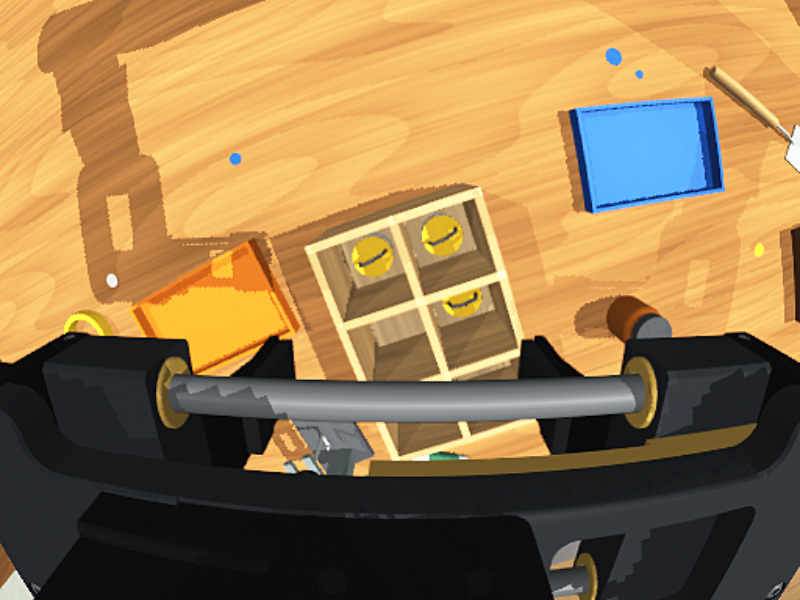

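The wrist picture shows tins in the two near wells, (372,255) and (440,235), and in the middle-left well (462,300). The middle-right well is empty and the far wells are hidden, so I'll shift ahead.

Request:
servo_tool(moves=[[[4,0,1],[0,0,0],8.7],[[8,0,2],[0,0,0],8.7],[[12,0,2],[0,0,0],8.7],[[16,0,2],[0,0,0],8.7],[[18,0,2],[0,0,0],8.7],[[18,0,2],[0,0,0],8.7],[[18,0,2],[0,0,0],8.7],[[18,0,2],[0,0,0],8.7],[[18,0,2],[0,0,0],8.7],[[18,0,2],[0,0,0],8.7],[[18,0,2],[0,0,0],8.7],[[18,0,2],[0,0,0],8.7]])

```text
time_s: 4.42
tool_pos: [0.6182, -0.0275, 0.4452]
tool_rot: [180.0, 0.0, 161.4]
ft_force: [0.7, -0.5, 0.1]
width: 0.087
finger_force: 0.0
```

```bash
python3 - <<'E'
from h import *
im,d,P=grab("wrist");np.save("w2.npy",P);np.save("w2i.npy",im)
save("d",cv2.resize(im,(800,600)))
print([(np.round(q["position"],3).tolist(),round(q["conf"],2)) for q in mark_of("tin_a","wrist")])
print([(np.round(q["position"],3).tolist(),round(q["conf"],2)) for q in mark_of("rack","wrist")])
for k in(1,2):
    P=np.load(f"w{k}.npy");I=np.load(f"w{k}i.npy")
    hsv=cv2.cvtColor(I,cv2.COLOR_RGB2HSV).astype(int)
    # rack top
    t=P.reshape(-1,3);m=(abs(t[:,0]-.533)<.16)&(abs(t[:,1]+.03)<.12)&(abs(t[:,2]-.14)<.006)
    b=cv2.minAreaRect((t[m][:,:2]*1000).astype(np.float32));print("rack",np.round(b[0],1),np.round(b[1],1),round(b[2],1),np.median(t[m][:,2]))
    for wx in(-82,0,82):
        for wy in(-41,41):
            c=np.array([.533+wx/1000,-.031+wy/1000])
            w=(abs(P[...,0]-c[0])<.035)&(abs(P[...,1]-c[1])<.035)
            lid=w&(P[...,2]>.038)&(P[...,2]<.05)
            bail=w&(P[...,2]>.056)&(P[...,2]<.08)
            print(k,wx,wy,w.sum(),lid.sum(),bail.sum(),end=' ')
            if lid.sum()>20:
                q=P[lid][:,:2];cc,r=cv2.minEnclosingCircle((q*1000).astype(np.float32));print("lid",np.round(cc,1),round(r,1),end=' ')
            if bail.sum()>5:
                q=P[bail];a=q[:,:2]-q[:,:2].mean(0);u,s,vt=np.linalg.svd(a);
                print("bail",np.round(q.mean(0)*1000,1),"dir",round(np.degrees(np.arctan2(vt[0,1],vt[0,0]))%180,1),np.round(s,4),"zmax",q[:,2].max().round(3),end='')
            print()
E
```

```text
[([0.45, -0.075, 0.002], 0.9), ([0.526, 0.012, 0.009], 0.83), ([0.452, 0.011, 0.006], 0.68)]
[([0.531, -0.036, 0.001], 0.79), ([0.456, -0.312, -0.001], 0.3)]
rack [531.8 -30.7] [254.9 172.7] 0.3 0.13976513287666148
1 -82 -41 2212 453 50 lid [459.5 -66.7] 33.2 bail [453.7 -68.2  68. ] dir 25.8 [0.0983 0.0656] zmax 0.078
1 -82 41 27186 514 83 lid [462.    7.2] 33.4 bail [468.7   9.2  67.5] dir 160.1 [0.1584 0.124 ] zmax 0.08
1 0 -41 533 3 4 
1 0 41 636 285 57 lid [545.2   9.9] 32.2 bail [535.6   9.6  67.4] dir 170.8 [0.1193 0.1108] zmax 0.077
1 82 -41 44 0 0 
1 82 41 148 0 0 
rack [531.5 -30.5] [255.1 173.2] 0.1 0.13958578843740055
2 -82 -41 821 450 48 lid [450.  -71.5] 23.6 bail [449.8 -69.1  67. ] dir 101.0 [0.0669 0.0089] zmax 0.073
2 -82 41 928 445 42 lid [452.1  10.7] 23.7 bail [452.4  11.4  67.4] dir 100.4 [0.0597 0.008 ] zmax 0.073
2 0 -41 5897 0 0 
2 0 41 8682 469 41 lid [529.4  10.8] 23.5 bail [530.   10.7  67.5] dir 107.9 [0.0715 0.034 ] zmax 0.071
2 82 -41 13127 5 14 bail [645.9 -84.4  68.4] dir 80.6 [0.0902 0.019 ] zmax 0.078
2 82 41 31683 13 28 bail [649.9  -2.2  68.7] dir 90.0 [0.0572 0.0006] zmax 0.08
```

View pics/d.png

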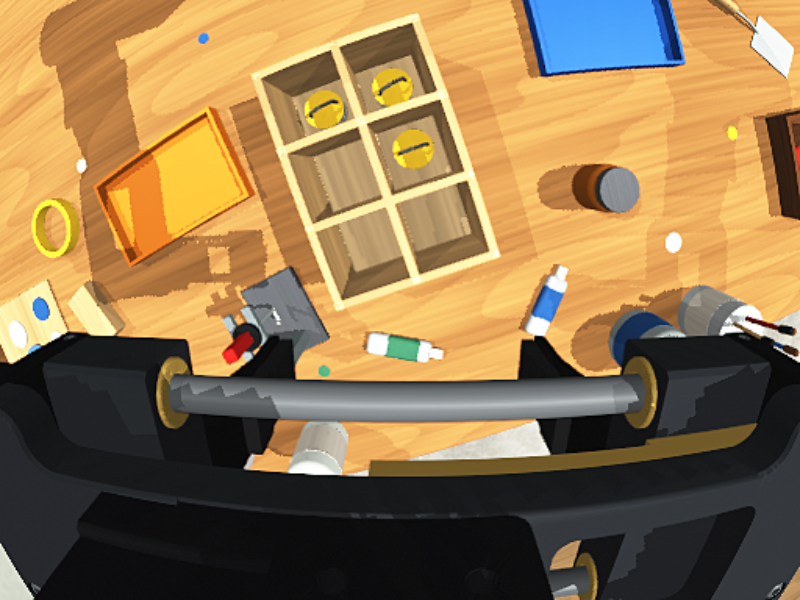

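Three tins: at (323,109), (392,88) and (412,149). The other three wells are empty. T3's bail direction is unclear, so I'll look closer.

```bash
python3 - <<'E'
from h import *
P=np.load("w2.npy");I=np.load("w2i.npy")
save("e",cv2.resize(I[40:125,185:295],None,fx=6,fy=6,interpolation=cv2.INTER_NEAREST))
hsv=cv2.cvtColor(I,cv2.COLOR_RGB2HSV).astype(int)
ci=camera_info("wrist")
v,u=np.mgrid[:384,:512]
for c in((450,-71.5),(452,10.8),(529.4,10.8)):
    c=np.array(c)/1000
    w=np.hypot(P[...,0]-c[0],P[...,1]-c[1])<.022
    for nm,m in(("z",w&(P[...,2]>.05)&(P[...,2]<.076)),("grey",w&(hsv[...,1]<110)),):
        q=P[m]
        if len(q)<4: print(nm,m.sum());continue
        d=cv2.fitLine(q[:,:2].astype(np.float32),cv2.DIST_HUBER,0,.001,.001).ravel()
        print(nm,m.sum(),np.round(q.mean(0)*1000,1),np.degrees(np.arctan2(d[1],d[0])).round(1)%180, "px",u[m].mean().round(1),v[m].mean().round(1))
        if nm=="z" : print(np.round(q[np.argsort(q[:,1])]*1000).astype(int)[::4].tolist())
# handle of picker and stand
t=P.reshape(-1,3)
for nm,z0,z1 in(("stand",.128,.139),("collar",.139,.146),("top",.188,.2)):
    m=(np.hypot(t[:,0]-.66,t[:,1]+.22)<.08)&(t[:,2]>z0)&(t[:,2]<z1);
    if m.sum()>4:
        b=cv2.minAreaRect((t[m][:,:2]*1000).astype(np.float32));print(nm,m.sum(),np.round(b[0],1),np.round(b[1],1),round(b[2],1))
for l in("picker","picker_grip","stand_slot","stand","tray","crate"):print(l,[(np.round(q["position"],3).tolist(),round(q["conf"],2)) for q in mark_of(l,"wrist")[:2]])
E
```

```text
z 50 [449.8 -68.5  66.5] 100.6 px 206.4 67.3
[[455, -86, 57], [453, -84, 65], [450, -81, 67], [450, -76, 69], [452, -73, 72], [449, -70, 71], [448, -68, 69], [450, -66, 67], [448, -63, 68], [447, -61, 68], [449, -58, 65], [448, -56, 64], [449, -54, 54]]
grey 23 [450.1 -72.   66.9] 98.3 px 204.5 68.1
z 44 [452.5  11.4  66.7] 101.7 px 250.5 53.2
[[457, -5, 50], [455, -1, 66], [456, 2, 66], [455, 4, 67], [453, 7, 70], [454, 10, 70], [452, 13, 72], [451, 17, 69], [453, 19, 67], [448, 23, 65], [451, 25, 58]]
grey 20 [453.8   7.   64.5] 102.7 px 248.4 54.9
z 41 [529.1  11.8  67.1] 89.0 px 265.0 94.1
[[530, -5, 59], [530, -1, 67], [529, 1, 66], [530, 4, 70], [528, 8, 70], [530, 13, 69], [531, 17, 69], [529, 19, 69], [530, 22, 67], [529, 24, 66], [528, 27, 62]]
grey 21 [529.2   5.8  63.9] 88.4 px 261.8 95.3
stand 249 [ 653.3 -221.3] [53.9 38.2] 9.5
collar 164 [ 655.7 -219.4] [31.1 29.2] 21.4
top 84 [ 656.1 -220.8] [14.  15.5] 5.2
picker [([0.656, -0.222, 0.134], 0.61)]
picker_grip [([0.659, -0.222, 0.166], 0.76)]
stand_slot [([0.651, -0.218, 0.134], 0.7)]
stand [([0.653, -0.219, 0.0], 0.57)]
tray [([0.434, 0.306, 0.001], 0.67), ([0.652, -0.219, -0.0], 0.53)]
crate []
```

View pics/e.png

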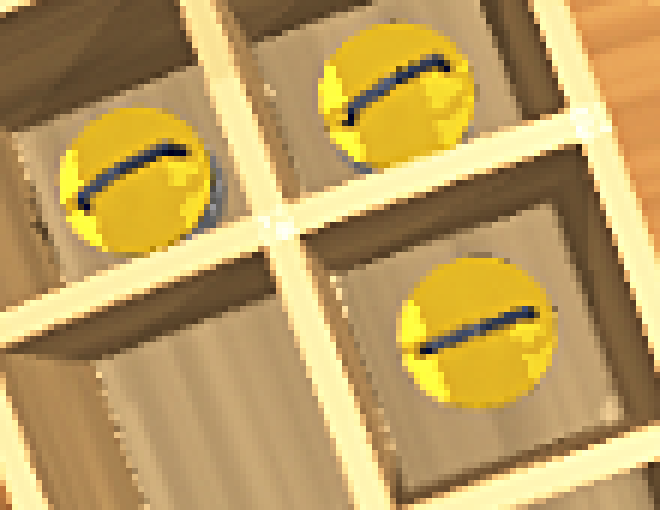

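Bails run at about 99.5° (T1), 102° (T2) and 89° (T3). The picker is at (0.657,-0.2215) with yaw about 7°. Next I'll go above the handle.

Request:
servo_tool(moves=[[[1,-3,0],[0,0,0.12],5],[[2,-6,-2],[0,0,0.24],5],[[3,-9,-4],[0,0,0.36],5],[[3.5,-12,-7],[0,0,0.445],5],[[3.8,-15,-10],[0,0,0.445],5],[[3.9,-18,-13],[0,0,0.445],5],[[3.9,-19.4,-16],[0,0,0.445],5],[[3.9,-19.4,-18],[0,0,0.445],5],[[3.9,-19.4,-19],[0,0,0.445],5],[[3.9,-19.4,-19],[0,0,0.445],5],[[3.9,-19.4,-19],[0,0,0.445],5],[[3.9,-19.4,-19],[0,0,0.445],5],[[3.9,-19.4,-19],[0,0,0.445],5],[[3.9,-19.4,-19],[0,0,0.445],5]])

```text
time_s: 6.03
tool_pos: [0.6588, -0.2212, 0.2568]
tool_rot: [-179.9, 0.2, -173.0]
ft_force: [-0.1, -0.8, -0.1]
width: 0.0498
finger_force: 0.0
```

```bash
python3 - <<'E'
from h import *
s=sensors.observe();print(s["tool_pos"],s["tool_rot"],s["joint_pos"])
im,d,P=grab("wrist")
save("f",im)
t=P.reshape(-1,3);hsv=cv2.cvtColor(im,cv2.COLOR_RGB2HSV).reshape(-1,3).astype(int)
red=(hsv[:,1]>150)&((hsv[:,0]<6)|(hsv[:,0]>174))&(np.hypot(t[:,0]-.657,t[:,1]+.2215)<.05)
for nm,m in(("redtop",red&(t[:,2]>.188)&(t[:,2]<.2)),("red",red),("prong",(np.hypot(t[:,0]-.66,t[:,1]+.22)<.08)&(abs(t[:,2]-.134)<.004)),("collar",(np.hypot(t[:,0]-.657,t[:,1]+.2215)<.03)&(abs(t[:,2]-.142)<.003))):
    if m.sum()>4:
        b=cv2.minAreaRect((t[m][:,:2]*1000).astype(np.float32));print(nm,m.sum(),np.round(b[0],1),np.round(b[1],1),round(b[2],1),np.median(t[m][:,2]).round(4))
for l in("picker_grip","stand_slot"):print(l,[(np.round(q["position"],3).tolist(),round(q["conf"],2)) for q in mark_of(l,"wrist")[:2]])
E
```

```text
[ 0.65878993 -0.22118774  0.25677142] [-1.79873324e+02  1.79343350e-01 -1.72995254e+02] [-2.77497620e+01  3.51094633e+01  7.04495653e+01 -1.91306952e-03
  7.42214095e+01 -1.24753793e+02]
redtop 348 [ 656. -221.] [14.1 13.1] 7.3 0.1925
red 605 [ 650.8 -218.3] [49.6 46.2] 57.3 0.1915
prong 1760 [ 670.7 -219.5] [88.  36.2] 6.8 0.1348
collar 581 [ 654.8 -221.7] [28.6 31.4] 8.8 0.1408
picker_grip [([0.657, -0.221, 0.166], 0.8)]
stand_slot [([0.654, -0.216, 0.134], 0.93)]
```

View pics/f.png

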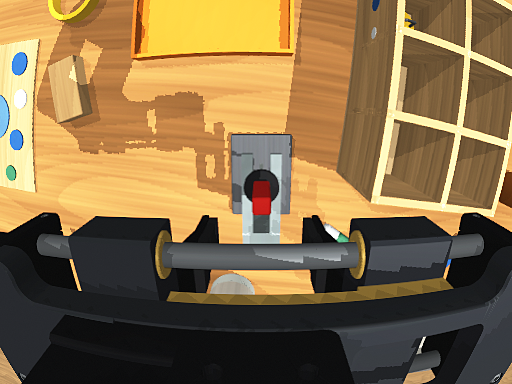

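The handle at (262,198) sits squarely between the fingers, its top at (0.656,-0.221,0.1925). Going down and gripping.

Request:
servo_tool(moves=[[[-0.3,0,-3],[0,0,0],5],[[-0.3,0,-6],[0,0,0],5],[[-0.3,0,-8],[0,0,0],5],[[-0.3,0,-8.9],[0,0,0],5],[[-0.3,0,-8.9],[0,0,0],5],[[-0.3,0,-8.9],[0,0,0],5],[[-0.3,0,-8.9],[0,0,0],5],[[-0.3,0,-8.9],[0,0,0],1],[[-0.3,0,-8.9],[0,0,0],1],[[-0.3,0,-8.9],[0,0,0],1],[[-0.3,0,-8.9],[0,0,0],1],[[-0.3,0,-8.9],[0,0,0],1],[[-0.3,0,-8.9],[0,0,0],1],[[-0.3,0,-8.9],[0,0,0],1]], force=40)

```text
time_s: 7.35
tool_pos: [0.6548, -0.2214, 0.1656]
tool_rot: [180.0, 0.0, -173.1]
ft_force: [0.0, 0.8, 0.7]
width: 0.0138
finger_force: 40.0
```

Request:
servo_tool(moves=[[[0,0,0.6],[0,0,0],1],[[0,0,1.2],[0,0,0],1],[[0,0,1.5],[0,0,0],1],[[0,0,1.5],[0,0,0],1],[[-1,-0.12,1.5],[0,0,0],1],[[-2.5,-0.3,1.5],[0,0,0],1],[[-4.5,-0.55,1.5],[0,0,0],1],[[-6,-0.73,1.5],[0,0,0],1],[[-7,-0.85,2],[0,0,0],1],[[-7,-0.85,5],[0,0,0],1],[[-7,-0.85,9],[0,0,0],1],[[-7,-0.85,13],[0,0,0],1],[[-7,-0.85,17],[0,0,0],1],[[-7,-0.85,20],[0,0,0],1],[[-7,-0.85,22],[0,0,0],1],[[-7,-0.85,22],[0,0,0],1],[[-7,-0.85,22],[0,0,0],1],[[-7,-0.85,22],[0,0,0],1],[[-7,-0.85,22],[0,0,0],1]])

```text
time_s: 8.93
tool_pos: [0.5839, -0.2294, 0.383]
tool_rot: [179.8, -0.2, -173.1]
ft_force: [-0.0, 0.1, -0.6]
width: 0.0137
finger_force: 40.0
```

```bash
cat >> h.py <<'E'
def weigh(n=10):
    F=[]
    for _ in range(n):
        camera("wrist");F.append(sensors.observe()["ft_force"])
    F=np.array(F);return F.mean(0).round(2),(F.std(0)/n**.5).round(2)
E
python3 - <<'E'
from h import *
s=sensors.observe();t=s["tool_pos"];print(t,s["tool_rot"],s["width"])
for n in("side","scene","wrist"):
    im,d=camera(n)
    for l in("picker_hook","picker_grip","picker","crate","tray"):
        print(n,l,[(np.round(np.array(q["position"])-(t if "pick" in l else 0),4).tolist(),round(q["conf"],2)) for q in mark_of(l,n)[:2]])
    if n=="side": save("g",cv2.resize(im[100:340,150:400],None,fx=2.4,fy=2.4))
print(weigh(10))
E
```

```text
[ 0.58385532 -0.22944301  0.38298176] [ 179.82354704   -0.21946847 -173.05924382] 0.013685028256095282
side picker_hook [([0.0153, 0.0006, -0.1276], 0.55)]
side picker_grip [([0.0044, 0.0041, -0.0023], 0.55)]
side picker [([0.0076, -0.0041, -0.0298], 0.64), ([0.0128, 0.0044, -0.1272], 0.38)]
side crate [([0.4586, -0.3082, -0.001], 0.63)]
side tray [([0.4301, 0.3114, 0.0004], 0.67), ([0.6575, -0.2209, 0.1362], 0.59)]
scene picker_hook [([0.0093, 0.0017, -0.1239], 0.52)]
scene picker_grip [([0.0004, -0.0003, -0.0009], 0.49), ([-0.0533, 0.2047, -0.3832], 0.41)]
scene picker [([0.0009, -0.0038, -0.0259], 0.46)]
scene crate [([0.4577, -0.3094, 0.0019], 0.82)]
scene tray [([0.4303, 0.3071, -0.0025], 0.84), ([0.6595, -0.2149, 0.1346], 0.67)]
wrist picker_hook [([0.0127, -0.0024, -0.1236], 0.69), ([0.0598, 0.4511, -0.3786], 0.61)]
wrist picker_grip [([0.0036, 0.0003, 0.0018], 0.96), ([-0.1504, 0.5355, -0.3815], 0.33)]
wrist picker [([0.0037, -0.0016, -0.0327], 0.92), ([0.0669, 0.0129, -0.2448], 0.49)]
wrist crate [([0.4555, -0.3123, 0.0019], 0.62)]
wrist tray [([0.4335, 0.3071, -0.0], 0.97), ([0.5861, -0.2327, 0.3525], 0.52)]
(array([-0.1 , -0.27, -1.3 ]), array([0.14, 0.12, 0.18]))
```

View pics/g.png

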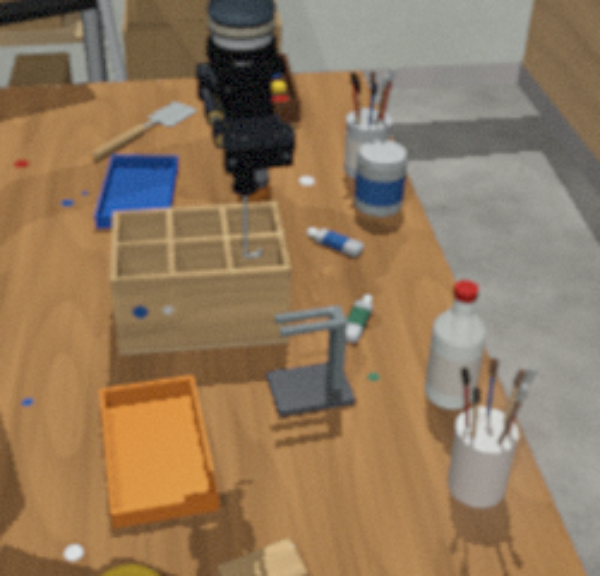

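The picker is held with the hook toward +x at (255,253) in the crop, and the nets put the bearing point about (11,1,-127) mm from the TCP. Moving above T3.

Request:
servo_tool(moves=[[[-1,3.5,0],[0,0,-0.04],1],[[-2,7,0],[0,0,-0.08],1],[[-3.5,10.5,0],[0,0,-0.12],1],[[-5,14,0],[0,0,-0.14],1],[[-6.5,17.5,0],[0,0,-0.14],1],[[-7.5,21,0],[0,0,-0.14],1],[[-8.3,24.1,0],[0,0,-0.14],1],[[-8.3,24.1,-3],[0,0,-0.14],1],[[-8.3,24.1,-6],[0,0,-0.14],1],[[-8.3,24.1,-8],[0,0,-0.14],1],[[-8.3,24.1,-8],[0,0,-0.14],1],[[-8.3,24.1,-8],[0,0,-0.14],1],[[-8.3,24.1,-8],[0,0,-0.14],1],[[-8.3,24.1,-8],[0,0,-0.14],1],[[-8.3,24.1,-8],[0,0,-0.14],1],[[-8.3,24.1,-8],[0,0,-0.14],1]])

```text
time_s: 11.67
tool_pos: [0.5025, 0.0107, 0.3067]
tool_rot: [-180.0, 0.1, 178.9]
ft_force: [-0.4, 0.2, -1.8]
width: 0.014
finger_force: 40.0
```

```bash
python3 - <<'E'
from h import *
s=sensors.observe();t=s["tool_pos"];print(t,s["tool_rot"])
im,d,P=grab("wrist")
save("i",cv2.resize(im[60:300,120:400],None,fx=2.5,fy=2.5))
for l in("picker_hook","picker_grip"):
    print(l,[(np.round(np.array(q["position"])-t,4).tolist(),round(q["conf"],2)) for q in mark_of(l,"wrist")[:2]])
print([(np.round(q["position"],3).tolist(),round(q["conf"],2)) for q in mark_of("tin_a","wrist")])
# hook tip pts
t3=P.reshape(-1,3);m=(np.hypot(t3[:,0]-t[0]-.01,t3[:,1]-t[1])<.03)&(t3[:,2]>.15)&(t3[:,2]<.2)
q=t3[m]-t;print(m.sum(),np.round(np.percentile(q,[5,50,95],axis=0)*1000,1))
for c in((450,-71.5),(452,10.8),(529.4,10.8)):
    c=np.array(c)/1000
    w=np.hypot(P[...,0]-c[0],P[...,1]-c[1])<.022
    q=P[w&(P[...,2]>.06)&(P[...,2]<.076)]
    if len(q)>8:
        dd=cv2.fitLine(q[:,:2].astype(np.float32),cv2.DIST_HUBER,0,.001,.001).ravel();print(len(q),q.mean(0).round(4),np.degrees(np.arctan2(dd[1],dd[0])).round(1)%180,dd[2:])
E
```

```text
[0.50249706 0.01072355 0.30672251] [-1.79975743e+02  1.43033197e-01  1.78905388e+02]
picker_hook [([0.0144, -0.0025, -0.1276], 0.62)]
picker_grip [([0.0017, 0.0042, 0.0026], 0.59)]
[([0.45, 0.009, 0.006], 0.75), ([0.526, 0.009, 0.008], 0.73), ([0.451, -0.073, 0.007], 0.58), ([0.506, 0.01, 0.307], 0.27)]
41 [[-7.000e-01 -2.900e+00 -1.290e+02]
 [-1.000e-01 -1.000e+00 -1.184e+02]
 [ 1.100e+00  1.600e+00 -1.084e+02]]
73 [ 0.4489 -0.069   0.0679] 100.0 [ 0.4489341  -0.06904296]
77 [0.4514 0.011  0.068 ] 102.5 [0.45137134 0.01104679]
77 [0.528  0.01   0.0675] 91.2 [0.52806544 0.00860915]
```

View pics/i.png

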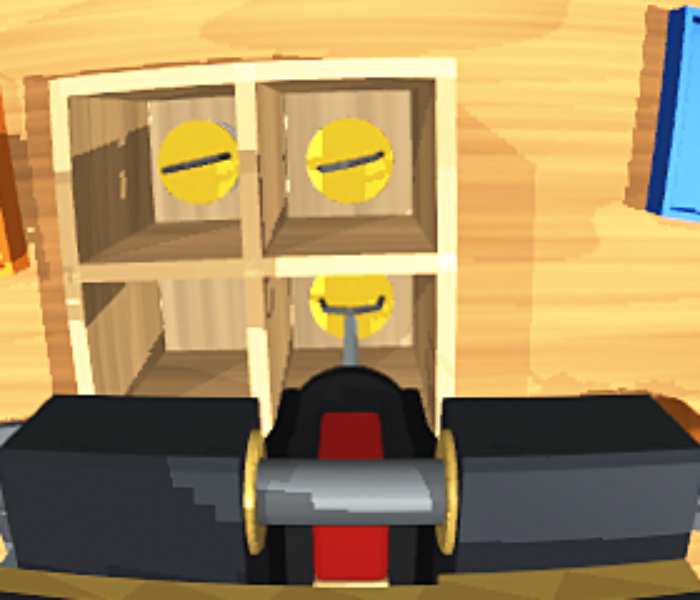

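The shaft lines up with T3's bail peak at (350,300). I need 4 mm back, then straight down.

Request:
servo_tool(moves=[[[-0.4,0,0],[0,0,0],1],[[-0.4,0,0],[0,0,0],1],[[-0.4,0,-2.5],[0,0,0],1],[[-0.4,0,-5],[0,0,0],1],[[-0.4,0,-7.5],[0,0,0],1],[[-0.4,0,-9],[0,0,0],1],[[-0.4,0,-10],[0,0,0],1],[[-0.4,0,-11],[0,0,0],1],[[-0.4,0,-12],[0,0,0],1],[[-0.4,0,-12.4],[0,0,0],1],[[-0.4,0,-12.4],[0,0,0],1],[[-0.4,0,-12.4],[0,0,0],1],[[-0.4,0,-12.4],[0,0,0],1],[[-0.4,0,-12.4],[0,0,0],1],[[-0.4,0,-12.4],[0,0,0],1]])

```text
time_s: 13.12
tool_pos: [0.4982, 0.011, 0.1822]
tool_rot: [-180.0, 0.1, 178.9]
ft_force: [0.5, -0.4, -1.2]
width: 0.0135
finger_force: 40.0
```

Request:
servo_tool(moves=[[[0.5,0,0],[0,0,0],1],[[1,0,0],[0,0,0],1],[[1.5,0,0],[0,0,0],1],[[1.85,0,0],[0,0,0],1],[[1.85,0,0],[0,0,0],1],[[1.85,0,0.4],[0,0,0],1],[[1.85,0,0.8],[0,0,0],1],[[1.85,0,1.0],[0,0,0],1],[[1.85,0,1.2],[0,0,0],1],[[1.85,0,1.4],[0,0,0],1],[[1.85,0,1.6],[0,0,0],1],[[1.85,0,1.8],[0,0,0],1],[[1.85,0,2.1],[0,0,0],1],[[1.85,0,2.5],[0,0,0],1],[[1.85,0,3],[0,0,0],1],[[1.85,0,3],[0,0,0],1],[[1.85,0,3],[0,0,0],1],[[1.85,0,3],[0,0,0],1]])

```text
time_s: 14.62
tool_pos: [0.5163, 0.011, 0.2116]
tool_rot: [-180.0, 0.0, 178.9]
ft_force: [0.1, 1.2, -4.9]
width: 0.0136
finger_force: 40.0
```

```bash
python3 - <<'E'
from h import *
print(weigh(18))
im,d,P=grab("wrist");print(sensors.observe()["tool_pos"])
save("j",cv2.resize(im[60:300,120:400],None,fx=2.5,fy=2.5))
E
```

```text
(array([-0.13, -0.11, -4.78]), array([0.1 , 0.1 , 0.13]))
[0.51631229 0.01103684 0.21154579]
```

View pics/j.png

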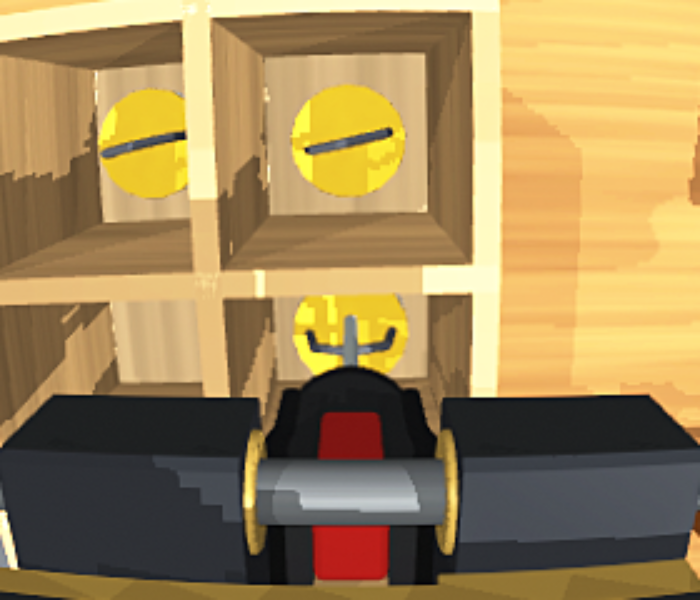

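T3 hangs on the hook, at (350,335). Net load is 3.6 N, about 365 g, so it goes to the blue tray. Lifting and carrying.

Request:
servo_tool(moves=[[[0,0,0.5],[0,0,0],1],[[0,0,1.5],[0,0,0],1],[[0,0,3],[0,0,0],1],[[0,0,5],[0,0,0],1],[[0,0,7],[0,0,0],1],[[0,0,9],[0,0,0],1],[[0,0,11],[0,0,0],1],[[0,0,13],[0,0,0],1],[[0,0,14],[0,0,0],1],[[-0.1,0.5,14.5],[0,0,0],1],[[-0.4,1.5,14.5],[0,0,0],1],[[-0.7,3,14.5],[0,0,0],1],[[-1.2,5,14.5],[0,0,0],1],[[-1.7,7,14.5],[0,0,0],1],[[-2.3,9.3,14.5],[0,0,0],1],[[-2.9,11.6,14.5],[0,0,0],1],[[-3.4,13.9,14.5],[0,0,0],1],[[-4,16.2,14.5],[0,0,0],1],[[-4.6,18.5,14.5],[0,0,0],1],[[-5.1,20.8,14.5],[0,0,0],1]])

```text
time_s: 17.23
tool_pos: [0.463, 0.2207, 0.3549]
tool_rot: [-180.0, -0.3, 179.0]
ft_force: [0.1, -0.5, -4.2]
width: 0.0137
finger_force: 40.0
```

Request:
servo_tool(moves=[[[-0.5,2.3,0],[0,0,0],1],[[-1.1,4.6,0],[0,0,0],1],[[-1.6,6.9,0],[0,0,0],1],[[-2.1,9,0],[0,0,0],1],[[-2.6,11,0],[0,0,0],1],[[-3,12.7,0],[0,0,0],1],[[-3.4,14,0],[0,0,0],1],[[-3.6,14.7,0],[0,0,0],1],[[-3.7,15,0],[0,0,0],1],[[-3.7,15,0],[0,0,0],1],[[-3.7,15,0],[0,0,0],1],[[-3.7,15,0],[0,0,0],1],[[-3.7,15,0],[0,0,0],1],[[-3.7,15,0],[0,0,0],1],[[-3.7,15,0],[0,0,0],1]])

```text
time_s: 18.48
tool_pos: [0.4285, 0.3686, 0.3567]
tool_rot: [180.0, 0.0, 178.9]
ft_force: [-1.2, -0.3, -3.6]
width: 0.0136
finger_force: 40.0
```

```bash
cat >> h.py <<'E'
def trays():
    for n in("scene","side"):
        ci=camera_info(n);im,d=camera(n);v,u=np.mgrid[:384,:512];P=world(ci,u,v,d)
        for nm,l in(("tray","blue"),("crate","orange")):
            hsv=cv2.cvtColor(im,cv2.COLOR_RGB2HSV).astype(int)
            hm=(abs(hsv[...,0]-(111 if nm=="tray" else 10))<9)&(hsv[...,1]>150)
            m=(mk:=hm&(P[...,2]>.019)&(P[...,2]<.034)&(abs(P[...,0]-.45)<.2)&(abs(abs(P[...,1])-.31)<.18)&((P[...,1]>0)==(nm=="tray")))
            q=P[m][:,:2]
            b=cv2.minAreaRect((q*1000).astype(np.float32)) if len(q)>10 else None
            if b: print(n,nm,len(q),np.round(b[0],1),np.round(b[1],1),round(b[2],1),end=' ')
            print([(np.round(z["position"],3).tolist(),round(z["conf"],2)) for z in mark_of(nm,n)[:1]])
E
python3 - <<'E'
from h import *
trays()
s=sensors.observe();print(s["tool_pos"],s["tool_rot"],s["ft_force"])
im,d,P=grab("wrist");print([(np.round(z["position"],3).tolist(),round(z["conf"],2)) for z in mark_of("tray","wrist")+mark_of("tin_a","wrist")])
save("k",im)
E
```

```text
scene tray 260 [435.5 306.7] [211.  136.1] 84.0 [([0.432, 0.307, -0.001], 0.92)]
scene crate 338 [ 496.9 -287.4] [135.1 210.3] 6.1 [([0.494, -0.282, 0.0], 0.62)]
side tray 67 [436.2 305.7] [215.4 124.5] 83.1 [([0.431, 0.312, 0.001], 0.96)]
side crate 426 [ 498.3 -285.6] [130.2 217.7] 5.9 [([0.497, -0.284, -0.003], 0.65)]
[0.42837842 0.36896599 0.35657508] [1.79998016e+02 5.15376703e-03 1.78914787e+02] [ 0.03182559 -0.34430822 -4.24458973]
[([0.435, 0.308, 0.002], 0.65), ([0.441, 0.367, 0.169], 0.83)]
```

View pics/k.png

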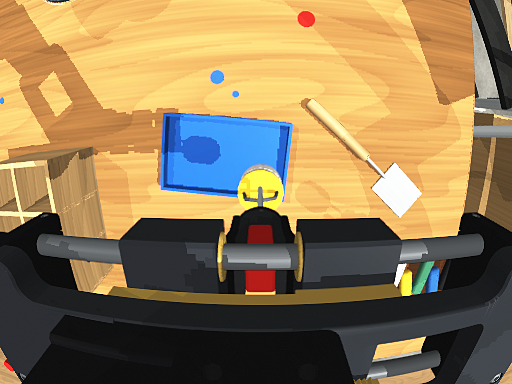

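The tin hangs upright over the right end of the blue tray at (260,190). The orange tray has been knocked to (0.497,-0.286), which I'll keep in mind. Lowering gently.

Request:
servo_tool(moves=[[[0,0,-1],[0,0,0],1],[[0,0,-2.5],[0,0,0],1],[[0,0,-4.5],[0,0,0],1],[[0,0,-6.5],[0,0,0],1],[[0,0,-8.5],[0,0,0],1],[[0,0,-10.5],[0,0,0],1],[[0,0,-12],[0,0,0],1],[[0,0,-13.2],[0,0,0],1],[[0,0,-14.2],[0,0,0],1],[[0,0,-14.8],[0,0,0],1],[[0,0,-15.1],[0,0,0],1],[[0,0,-15.3],[0,0,0],1],[[0,0,-15.5],[0,0,0],1],[[0,0,-15.6],[0,0,0],1],[[0,0,-15.7],[0,0,0],1],[[0,0,-15.8],[0,0,0],1],[[0,0,-15.9],[0,0,0],1],[[0,0,-16],[0,0,0],1],[[0,0,-16.1],[0,0,0],1],[[0,0,-16.2],[0,0,0],1]])

```text
time_s: 20.6
tool_pos: [0.4284, 0.3691, 0.1946]
tool_rot: [180.0, 0.0, 178.9]
ft_force: [-0.6, -0.6, -2.6]
width: 0.0137
finger_force: 40.0
```

Request:
servo_tool(moves=[[[0,0,-0.1],[0,0,0],1],[[0,0,-0.2],[0,0,0],1],[[0,0,-0.3],[0,0,0],1],[[0,0,-0.4],[0,0,0],1],[[0,0,-0.5],[0,0,0],1],[[0,0,-0.6],[0,0,0],1],[[0,0,-0.7],[0,0,0],1],[[0,0,-0.8],[0,0,0],1],[[0,0,-0.9],[0,0,0],1],[[0,0,-1.0],[0,0,0],1],[[0,0,-1.1],[0,0,0],1],[[0,0,-1.2],[0,0,0],1],[[0,0,-1.2],[0,0,0],1],[[0,0,-1.2],[0,0,0],1]])

```text
time_s: 21.77
tool_pos: [0.4283, 0.369, 0.1825]
tool_rot: [-180.0, -0.0, 178.9]
ft_force: [0.6, -0.6, -1.0]
width: 0.0138
finger_force: 40.0
```

Load is back to the picker alone, so the tin stands on the floor. Unhooking, rising, and going to T2.

Request:
servo_tool(moves=[[[-0.5,0,0],[0,0,0],1],[[-1,0,0],[0,0,0],1],[[-1.5,0,0],[0,0,0],1],[[-2,0,0],[0,0,0],1],[[-2.4,0,0],[0,0,0],1],[[-2.4,0,0],[0,0,0],1],[[-2.4,0,2],[0,0,0],1],[[-2.4,0,5],[0,0,0],1],[[-2.4,0,9],[0,0,0],1],[[-2.4,0,13],[0,0,0],1],[[-2.2,-4,13],[0,0,0.05],1],[[-2,-8,13],[0,0,0.1],1],[[-1.8,-12,13],[0,0,0.15],1],[[-1.6,-16,13],[0,0,0.2],1],[[-1.4,-20,13],[0,0,0.227],1],[[-1.2,-24,13],[0,0,0.227],1],[[-1,-28,13],[0,0,0.227],1],[[-0.8,-32,13],[0,0,0.227],1],[[-0.75,-35,13],[0,0,0.227],1],[[-0.75,-36.35,13],[0,0,0.227],1]])

```text
time_s: 23.43
tool_pos: [0.4212, 0.0019, 0.3129]
tool_rot: [-179.9, 0.1, -168.3]
ft_force: [0.1, 0.3, -1.5]
width: 0.0138
finger_force: 40.0
```

Request:
servo_tool(moves=[[[0,0,0],[0,0,0],1],[[0,0,0],[0,0,0],1],[[0,0,0],[0,0,0],1],[[0,0,0],[0,0,0],1],[[0,0,0],[0,0,0],1],[[0,0,0],[0,0,0],1]])

```text
time_s: 23.93
tool_pos: [0.4207, 0.0064, 0.3125]
tool_rot: [180.0, 0.0, -168.0]
ft_force: [0.4, -1.3, -1.3]
width: 0.0137
finger_force: 40.0
```

```bash
cat >> h.py <<'E'
def aim(cs):
    s=sensors.observe();t=s["tool_pos"];print("tcp",np.round(t,4),np.round(s["tool_rot"],1),s["ft_force"].round(1))
    im,d,P=grab("wrist")
    for c in cs:
        w=np.hypot(P[...,0]-c[0],P[...,1]-c[1])<.022
        q=P[w&(P[...,2]>.058)&(P[...,2]<.076)]
        if len(q)>8:
            dd=cv2.fitLine(q[:,:2].astype(np.float32),cv2.DIST_HUBER,0,.001,.001).ravel();print("bail",len(q),q.mean(0).round(4),np.degrees(np.arctan2(dd[1],dd[0])).round(1)%180,q[:,1].min(),q[:,1].max())
    for l in("picker_hook","tin_a"): print(l,[(np.round(z["position"],3).tolist(),round(z["conf"],2)) for z in mark_of(l,"wrist")[:5]])
    t3=P.reshape(-1,3);m=(np.hypot(t3[:,0]-t[0]-.01,t3[:,1]-t[1])<.03)&(abs(t3[:,2]-t[2]+.115)<.012)
    if m.sum()>3:print("shaft",m.sum(),np.round(np.median(t3[m]-t,axis=0)*1000,1))
    return im
E
python3 - <<'E'
from h import *
save("l",cv2.resize(aim([(.452,.011),(.45,-.07)]),(768,576)))
E
```

```text
tcp [0.4207 0.0064 0.3125] [ 180.    0. -168.] [ 0.4 -1.3 -1.3]
bail 61 [0.4511 0.0099 0.0667] 101.9 -0.006115487698471839 0.025993606653021847
bail 65 [ 0.4495 -0.0716  0.0679] 101.6 -0.08680618920527651 -0.05598785384587401
picker_hook [([0.43, 0.007, 0.186], 0.8)]
tin_a [([0.44, 0.368, 0.009], 0.77), ([0.451, 0.009, 0.008], 0.73), ([0.45, -0.07, 0.002], 0.65)]
shaft 42 [  -0.4   -0.7 -113.8]
```

View pics/l.png

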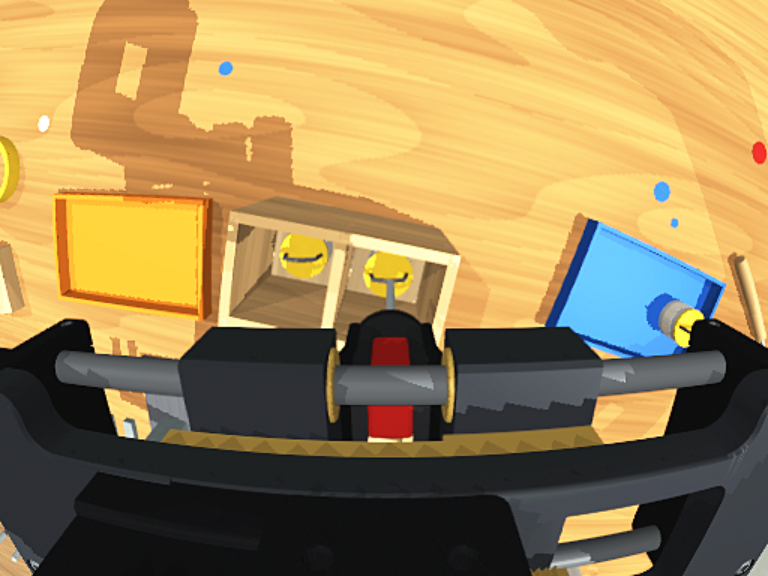

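T3 stands upright in the blue tray at (685,325). The hook is aligned behind T2's bail at (390,275). Descending, hooking and lifting.

Request:
servo_tool(moves=[[[0,-0.2,0],[0,0,0],1],[[0,-0.2,-3],[0,0,0],1],[[0,-0.2,-6],[0,0,0],1],[[0,-0.2,-8.5],[0,0,0],1],[[0,-0.2,-10],[0,0,0],1],[[0,-0.2,-11.5],[0,0,0],1],[[0,-0.2,-12.5],[0,0,0],1],[[0,-0.2,-13],[0,0,0],1],[[0,-0.2,-13],[0,0,0],1],[[0,-0.2,-13],[0,0,0],1],[[0,-0.2,-13],[0,0,0],1],[[0,-0.2,-13],[0,0,0],1]])

```text
time_s: 25.08
tool_pos: [0.4214, 0.0034, 0.1833]
tool_rot: [-180.0, 0.1, -168.1]
ft_force: [-0.1, 0.2, -0.6]
width: 0.0138
finger_force: 40.0
```

Request:
servo_tool(moves=[[[0.5,0.1,0],[0,0,0],1],[[1,0.2,0],[0,0,0],1],[[1.5,0.3,0],[0,0,0],1],[[1.9,0.4,0],[0,0,0],1],[[1.9,0.4,0],[0,0,0],1],[[1.9,0.4,0.4],[0,0,0],1],[[1.9,0.4,0.8],[0,0,0],1],[[1.9,0.4,1.0],[0,0,0],1],[[1.9,0.4,1.2],[0,0,0],1],[[1.9,0.4,1.4],[0,0,0],1],[[1.9,0.4,1.6],[0,0,0],1],[[1.9,0.4,1.8],[0,0,0],1],[[1.9,0.4,2.1],[0,0,0],1],[[1.9,0.4,2.5],[0,0,0],1],[[1.9,0.4,3],[0,0,0],1],[[1.9,0.4,3],[0,0,0],1],[[1.9,0.4,3],[0,0,0],1],[[1.9,0.4,3],[0,0,0],1]])

```text
time_s: 26.58
tool_pos: [0.4398, 0.0075, 0.2126]
tool_rot: [-180.0, 0.0, -168.1]
ft_force: [-0.2, 0.1, -2.6]
width: 0.0138
finger_force: 40.0
```

```bash
python3 - <<'E'
from h import *
print(weigh(18));print(sensors.observe()["tool_pos"])
E
```

```text
(array([ 0.17,  0.04, -2.46]), array([0.1 , 0.11, 0.12]))
[0.43981322 0.00750055 0.2125576 ]
```

Net is about 1.26 N, or 128 g, so T2 goes to the orange tray. Carrying.

Request:
servo_tool(moves=[[[0,0,0.5],[0,0,0],1],[[0,0,1.5],[0,0,0],1],[[0,0,3],[0,0,0],1],[[0,0,5],[0,0,0],1],[[0,0,7],[0,0,0],1],[[0,0,9],[0,0,0],1],[[0,0,11],[0,0,0],1],[[0,0,13],[0,0,0],1],[[0,0,14],[0,0,0],1],[[0.1,-0.5,14.5],[0,0,0],1],[[0.2,-1.5,14.5],[0,0,0],1],[[0.4,-3,14.5],[0,0,0],1],[[0.7,-5,14.5],[0,0,0],1],[[1,-7,14.5],[0,0,0],1],[[1.3,-9.3,14.5],[0,0,0],1],[[1.7,-11.6,14.5],[0,0,0],1],[[2,-13.9,14.5],[0,0,0],1],[[2.3,-16.2,14.5],[0,0,0],1],[[2.7,-18.5,14.5],[0,0,0],1],[[3,-20.8,14.5],[0,0,0],1]])

```text
time_s: 29.15
tool_pos: [0.469, -0.2023, 0.3561]
tool_rot: [179.9, -0.1, -168.1]
ft_force: [0.3, 0.2, -2.8]
width: 0.0136
finger_force: 40.0
```

Request:
servo_tool(moves=[[[0.3,-2.3,0],[0,0,0],1],[[0.7,-4.6,0],[0,0,0],1],[[1,-6.9,0],[0,0,0],1],[[1.3,-9,0],[0,0,0],1],[[1.6,-10.8,0],[0,0,0],1],[[1.8,-12.3,0],[0,0,0],1],[[2,-13.4,0],[0,0,0],1],[[2.1,-14,0],[0,0,0],1],[[2.1,-14.2,0],[0,0,0],1],[[2.1,-14.2,0],[0,0,0],1],[[2.1,-14.2,0],[0,0,0],1],[[2.1,-14.2,0],[0,0,0],1],[[2.1,-14.2,0],[0,0,0],1],[[2.1,-14.2,0],[0,0,0],1]])

```text
time_s: 30.32
tool_pos: [0.4909, -0.3418, 0.3578]
tool_rot: [-180.0, 0.0, -168.0]
ft_force: [0.7, 0.2, -2.5]
width: 0.0136
finger_force: 40.0
```

```bash
python3 - <<'E'
from h import *
trays()
s=sensors.observe();print(s["tool_pos"],s["tool_rot"],s["ft_force"])
im,d,P=grab("wrist");print([(np.round(z["position"],3).tolist(),round(z["conf"],2)) for z in mark_of("crate","wrist")+mark_of("tin_a","wrist")])
E
```

```text
scene tray 265 [435.1 306.8] [210.2 135.5] 83.2 [([0.43, 0.308, -0.0], 0.57)]
scene crate 338 [ 495.9 -287.2] [136.7 209.8] 6.5 [([0.493, -0.285, 0.001], 0.9)]
side tray 35 [374.1 288.9] [162.7  21.1] 89.2 [([0.432, 0.309, -0.001], 0.71)]
side crate 375 [ 498.4 -285.3] [130.4 216.7] 6.0 [([0.497, -0.286, -0.002], 0.81)]
[ 0.49080891 -0.34238436  0.3575699 ] [ 1.79997839e+02 -1.83334546e-03 -1.68063409e+02] [-0.4211778   0.12433216 -2.8577457 ]
[([0.491, -0.287, -0.001], 0.86), ([0.505, -0.344, 0.167], 0.75)]
```

Request:
servo_tool(moves=[[[0,0,-1],[0,0,0],1],[[0,0,-2.5],[0,0,0],1],[[0,0,-4.5],[0,0,0],1],[[0,0,-6.5],[0,0,0],1],[[0,0,-8.5],[0,0,0],1],[[0,0,-10.5],[0,0,0],1],[[0,0,-12],[0,0,0],1],[[0,0,-13.2],[0,0,0],1],[[0,0,-14.2],[0,0,0],1],[[0,0,-14.8],[0,0,0],1],[[0,0,-15.1],[0,0,0],1],[[0,0,-15.3],[0,0,0],1],[[0,0,-15.5],[0,0,0],1],[[0,0,-15.7],[0,0,0],1],[[0,0,-15.8],[0,0,0],1],[[0,0,-15.9],[0,0,0],1],[[0,0,-16],[0,0,0],1],[[0,0,-16.1],[0,0,0],1],[[0,0,-16.2],[0,0,0],1],[[0,0,-16.3],[0,0,0],1]])

```text
time_s: 32.43
tool_pos: [0.4909, -0.3426, 0.1946]
tool_rot: [-180.0, 0.0, -168.1]
ft_force: [-0.1, -1.1, -0.6]
width: 0.014
finger_force: 40.0
```

Request:
servo_tool(moves=[[[0,0,-0.1],[0,0,0],1],[[0,0,-0.2],[0,0,0],1],[[0,0,-0.3],[0,0,0],1],[[0,0,-0.4],[0,0,0],1],[[0,0,-0.5],[0,0,0],1],[[0,0,-0.6],[0,0,0],1],[[0,0,-0.7],[0,0,0],1],[[0,0,-0.8],[0,0,0],1],[[0,0,-0.9],[0,0,0],1],[[0,0,-1.0],[0,0,0],1],[[0,0,-1.1],[0,0,0],1],[[0,0,-1.2],[0,0,0],1],[[0,0,-1.2],[0,0,0],1],[[0,0,-1.2],[0,0,0],1]])

```text
time_s: 33.6
tool_pos: [0.4908, -0.3425, 0.1824]
tool_rot: [180.0, -0.0, -168.1]
ft_force: [-0.3, 0.4, -0.9]
width: 0.0136
finger_force: 40.0
```

```bash
python3 - <<'E'
from h import *
print(weigh(4));print(sensors.observe()["tool_pos"])
E
```

```text
(array([-0.01, -0.2 , -1.28]), array([0.16, 0.22, 0.18]))
[ 0.49083719 -0.3424956   0.18259805]
```

Request:
servo_tool(moves=[[[-0.5,-0.1,0],[0,0,0],1],[[-1,-0.2,0],[0,0,0],1],[[-1.5,-0.3,0],[0,0,0],1],[[-2,-0.4,0],[0,0,0],1],[[-2.4,-0.5,0],[0,0,0],1],[[-2.4,-0.5,0],[0,0,0],1],[[-2.4,-0.5,2],[0,0,0],1],[[-2.4,-0.5,5],[0,0,0],1],[[-2.4,-0.5,9],[0,0,0],1],[[-2.4,-0.5,13],[0,0,0],1],[[-3,3,13],[0,0,0],1],[[-4,7,13],[0,0,0],1],[[-5,11,13],[0,0,-0.025],1],[[-5.5,15,13],[0,0,-0.025],1],[[-6,19,13],[0,0,-0.025],1],[[-6.7,22.5,13],[0,0,-0.025],1],[[-7.2,25.5,13],[0,0,-0.025],1],[[-7.2,26.6,13],[0,0,-0.025],1],[[-7.2,26.6,13],[0,0,-0.025],1],[[-7.2,26.6,13],[0,0,-0.025],1]])

```text
time_s: 35.47
tool_pos: [0.4194, -0.0767, 0.313]
tool_rot: [-179.9, 0.1, -169.4]
ft_force: [0.5, -0.8, -1.1]
width: 0.014
finger_force: 40.0
```

Request:
servo_tool(moves=[[[0,0,0],[0,0,0],1],[[0,0,0],[0,0,0],1],[[0,0,0],[0,0,0],1],[[0,0,0],[0,0,0],1]])

```text
time_s: 35.8
tool_pos: [0.4191, -0.0775, 0.3124]
tool_rot: [-180.0, -0.0, -169.6]
ft_force: [-0.5, -0.7, -0.2]
width: 0.0134
finger_force: 40.0
```

```bash
python3 - <<'E'
from h import *
save("m",cv2.resize(aim([(.45,-.07)]),(768,576)))
E
```

```text
tcp [ 0.4191 -0.0775  0.3124] [-180.    -0.  -169.6] [-0.5 -0.7 -0.2]
bail 61 [ 0.4489 -0.073   0.0668] 100.7 -0.08836431405921044 -0.05746005169940978
picker_hook [([0.432, -0.078, 0.184], 0.92)]
tin_a [([0.451, -0.074, 0.003], 0.85), ([0.503, -0.346, 0.006], 0.74), ([0.44, 0.371, 0.005], 0.55)]
shaft 43 [  -0.4   -1.  -114.6]
```

View pics/m.png

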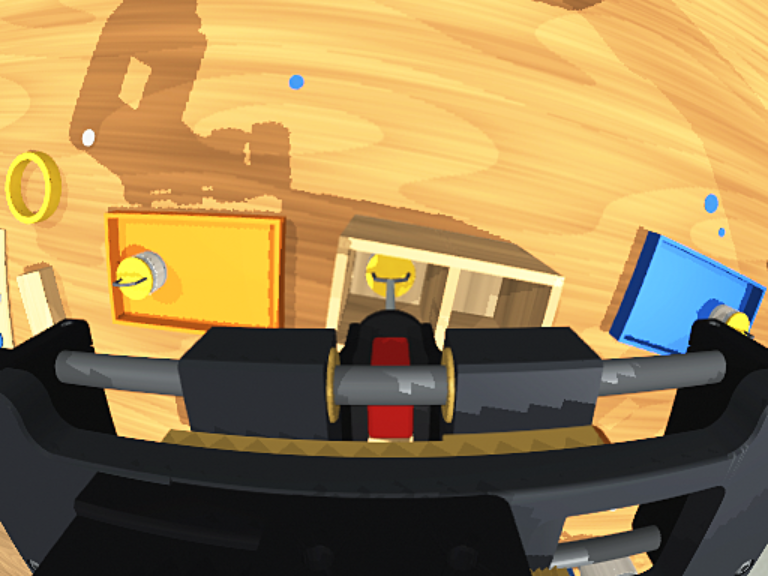

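Both placed tins are upright, at (135,278) and (735,320). The hook is aligned behind T1's bail at (390,275).

Request:
servo_tool(moves=[[[0,0,0],[0,0,0],1],[[0,0,-3],[0,0,0],1],[[0,0,-6],[0,0,0],1],[[0,0,-8.5],[0,0,0],1],[[0,0,-10],[0,0,0],1],[[0,0,-11.5],[0,0,0],1],[[0,0,-12.5],[0,0,0],1],[[0,0,-13],[0,0,0],1],[[0,0,-13],[0,0,0],1],[[0,0,-13],[0,0,0],1],[[0,0,-13],[0,0,0],1],[[0,0,-13],[0,0,0],1]])

```text
time_s: 36.95
tool_pos: [0.4194, -0.0767, 0.1833]
tool_rot: [-179.9, 0.1, -169.5]
ft_force: [0.4, -0.0, -1.2]
width: 0.0138
finger_force: 40.0
```

Request:
servo_tool(moves=[[[0.5,0.1,0],[0,0,0],1],[[1,0.2,0],[0,0,0],1],[[1.5,0.3,0],[0,0,0],1],[[1.9,0.36,0],[0,0,0],1],[[1.9,0.36,0],[0,0,0],1],[[1.9,0.36,0.4],[0,0,0],1],[[1.9,0.36,0.8],[0,0,0],1],[[1.9,0.36,1.0],[0,0,0],1],[[1.9,0.36,1.2],[0,0,0],1],[[1.9,0.36,1.4],[0,0,0],1],[[1.9,0.36,1.6],[0,0,0],1],[[1.9,0.36,1.8],[0,0,0],1],[[1.9,0.36,2.1],[0,0,0],1],[[1.9,0.36,2.5],[0,0,0],1],[[1.9,0.36,3],[0,0,0],1],[[1.9,0.36,3],[0,0,0],1],[[1.9,0.36,3],[0,0,0],1],[[1.9,0.36,3],[0,0,0],1]])

```text
time_s: 38.45
tool_pos: [0.4378, -0.0729, 0.2126]
tool_rot: [-180.0, 0.0, -169.5]
ft_force: [0.3, -0.1, -3.0]
width: 0.0137
finger_force: 40.0
```

```bash
python3 - <<'E'
from h import *
print(weigh(20));print(sensors.observe()["tool_pos"])
E
```

```text
(array([-0.2 , -0.19, -2.36]), array([0.12, 0.1 , 0.13]))
[ 0.43782133 -0.07287132  0.21254789]
```

Net is about 1.15 N, or 118 g, so T1 also goes to the orange tray.

Request:
servo_tool(moves=[[[0,0,0.5],[0,0,0],1],[[0,0,1.5],[0,0,0],1],[[0,0,3],[0,0,0],1],[[0,0,5],[0,0,0],1],[[0,0,7],[0,0,0],1],[[0,0,9],[0,0,0],1],[[0,0,11],[0,0,0],1],[[0,0,13],[0,0,0],1],[[0,0,14],[0,0,0],1],[[0.1,-0.5,14.5],[0,0,0],1],[[0.3,-1.5,14.5],[0,0,0],1],[[0.7,-3,14.5],[0,0,0],1],[[1.1,-5,14.5],[0,0,0],1],[[1.6,-7,14.5],[0,0,0],1],[[2.1,-9,14.5],[0,0,0],1],[[2.6,-11,14.5],[0,0,0],1],[[3.1,-13,14.5],[0,0,0],1],[[3.5,-15,14.5],[0,0,0],1],[[3.9,-16.7,14.5],[0,0,0],1],[[4.3,-18,14.5],[0,0,0],1]])

```text
time_s: 41.12
tool_pos: [0.4806, -0.2551, 0.3563]
tool_rot: [179.9, -0.1, -169.6]
ft_force: [0.1, -0.0, -2.1]
width: 0.0135
finger_force: 40.0
```

Request:
servo_tool(moves=[[[0.1,-0.6,0],[0,0,0],1],[[0.2,-1,0],[0,0,0],1],[[0.2,-1,0],[0,0,0],1],[[0.2,-1,0],[0,0,0],1],[[0.2,-1,0],[0,0,0],1],[[0.2,-1,0],[0,0,0],1]])

```text
time_s: 41.62
tool_pos: [0.4827, -0.262, 0.3577]
tool_rot: [180.0, 0.0, -169.4]
ft_force: [-0.0, 0.5, -1.9]
width: 0.0138
finger_force: 40.0
```

```bash
python3 - <<'E'
from h import *
trays()
s=sensors.observe();print(s["tool_pos"],s["tool_rot"],s["ft_force"])
im,d,P=grab("wrist");print([(np.round(z["position"],3).tolist(),round(z["conf"],2)) for z in mark_of("crate","wrist")+mark_of("tin_a","wrist")])
E
```

```text
scene tray 269 [435.7 307.1] [211.3 135. ] 82.9 []
scene crate 339 [ 495.3 -287.3] [138.8 209.5] 6.2 [([0.495, -0.283, -0.0], 0.77)]
side tray 37 [374.5 307.3] [196.1  21.4] 88.9 [([0.431, 0.308, -0.001], 0.65)]
side crate 431 [ 498.2 -285.1] [130.1 215.6] 6.1 [([0.494, -0.285, -0.004], 0.66)]
[ 0.48280229 -0.26263594  0.35766203] [-1.79996157e+02  4.12455500e-03 -1.69485376e+02] [-0.28356617  0.13584263 -2.51724951]
[([0.492, -0.286, 0.002], 0.79), ([0.504, -0.343, 0.004], 0.88), ([0.49, -0.26, 0.169], 0.85)]
```

Request:
servo_tool(moves=[[[0,0,-1],[0,0,0],1],[[0,0,-2.5],[0,0,0],1],[[0,0,-4.5],[0,0,0],1],[[0,0,-6.5],[0,0,0],1],[[0,0,-8.5],[0,0,0],1],[[0,0,-10.5],[0,0,0],1],[[0,0,-12],[0,0,0],1],[[0,0,-13.2],[0,0,0],1],[[0,0,-14.2],[0,0,0],1],[[0,0,-14.8],[0,0,0],1],[[0,0,-15.1],[0,0,0],1],[[0,0,-15.3],[0,0,0],1],[[0,0,-15.5],[0,0,0],1],[[0,0,-15.7],[0,0,0],1],[[0,0,-15.8],[0,0,0],1],[[0,0,-15.9],[0,0,0],1],[[0,0,-16],[0,0,0],1],[[0,0,-16.1],[0,0,0],1],[[0,0,-16.2],[0,0,0],1],[[0,0,-16.3],[0,0,0],1]])

```text
time_s: 43.73
tool_pos: [0.4829, -0.2629, 0.1946]
tool_rot: [-180.0, 0.0, -169.5]
ft_force: [-0.1, 0.2, -2.0]
width: 0.0135
finger_force: 40.0
```

Request:
servo_tool(moves=[[[0,0,-0.1],[0,0,0],1],[[0,0,-0.2],[0,0,0],1],[[0,0,-0.3],[0,0,0],1],[[0,0,-0.4],[0,0,0],1],[[0,0,-0.5],[0,0,0],1],[[0,0,-0.6],[0,0,0],1],[[0,0,-0.7],[0,0,0],1],[[0,0,-0.8],[0,0,0],1],[[0,0,-0.9],[0,0,0],1],[[0,0,-1.0],[0,0,0],1],[[0,0,-1.1],[0,0,0],1],[[0,0,-1.2],[0,0,0],1],[[0,0,-1.2],[0,0,0],1],[[0,0,-1.2],[0,0,0],1]])

```text
time_s: 44.9
tool_pos: [0.4828, -0.2628, 0.1825]
tool_rot: [180.0, -0.0, -169.5]
ft_force: [0.3, -0.4, -1.4]
width: 0.0139
finger_force: 40.0
```

```bash
python3 - <<'E'
from h import *
print(weigh(4));print(sensors.observe()["tool_pos"])
E
```

```text
(array([ 0.14,  0.27, -1.26]), array([0.23, 0.22, 0.13]))
[ 0.4828363  -0.26292052  0.18260191]
```

Request:
servo_tool(moves=[[[-0.5,-0.1,0],[0,0,0],1],[[-1,-0.2,0],[0,0,0],1],[[-1.5,-0.3,0],[0,0,0],1],[[-2,-0.4,0],[0,0,0],1],[[-2.4,-0.45,0],[0,0,0],1],[[-2.4,-0.45,0],[0,0,0],1],[[-2.4,-0.45,2],[0,0,0],1],[[-2.4,-0.45,5],[0,0,0],1],[[-2.4,-0.45,9],[0,0,0],1],[[0,0.5,10],[0,0,-0.03],1],[[4,1.8,10],[0,0,-0.062],1],[[8,3,10],[0,0,-0.062],1],[[10.2,3.3,10],[0,0,-0.062],1],[[10.2,3.3,10],[0,0,-0.062],1],[[10.2,3.3,7],[0,0,-0.062],1],[[10.2,3.3,4],[0,0,-0.062],1],[[10.2,3.3,1],[0,0,-0.062],1],[[10.2,3.3,0],[0,0,-0.062],1],[[10.2,3.3,0],[0,0,-0.062],1],[[10.2,3.3,0],[0,0,-0.062],1]])

```text
time_s: 46.77
tool_pos: [0.5847, -0.2302, 0.1828]
tool_rot: [180.0, -0.0, -173.1]
ft_force: [1.5, -0.1, -0.5]
width: 0.0135
finger_force: 40.0
```

Request:
servo_tool(moves=[[[0,0,0],[0,0,0],1],[[0,0,0],[0,0,0],1],[[0,0,0],[0,0,0],1],[[0,0,0],[0,0,0],1]])

```text
time_s: 47.1
tool_pos: [0.5854, -0.2303, 0.184]
tool_rot: [-179.9, 0.1, -173.1]
ft_force: [0.6, 0.0, -1.4]
width: 0.0139
finger_force: 40.0
```

```bash
python3 - <<'E'
from h import *
s=sensors.observe();print(s["tool_pos"],s["tool_rot"],s["ft_force"])
im,d,P=grab("wrist");save("n",cv2.resize(im,(768,576)))
t=P.reshape(-1,3)
m=(np.hypot(t[:,0]-.665,t[:,1]+.22)<.06)&(abs(t[:,2]-.1345)<.004);q=t[m]
b=cv2.minAreaRect((q[:,:2]*1000).astype(np.float32));print(m.sum(),np.round(b[0],1),np.round(b[1],1),round(b[2],1))
c=np.array([.656,-.2215]);a=np.radians(7);l=(q[:,:2]-c)@np.array([[np.cos(a),-np.sin(a)],[np.sin(a),np.cos(a)]])
f=l[l[:,0]<-5e-3]
if len(f): print("near prong y gap:",f[f[:,1]<0,1].max() if (f[:,1]<0).any() else None,f[f[:,1]>0,1].min() if (f[:,1]>0).any() else None,f[:,0].min(),f[:,1].min(),f[:,1].max())
print([(np.round(z["position"],3).tolist(),round(z["conf"],2)) for z in mark_of("stand_slot","wrist")+mark_of("tin_a","wrist")])
E
```

```text
[ 0.58540209 -0.23025462  0.18399133] [-1.79906609e+02  1.15272040e-01 -1.73053425e+02] [ 0.57708374  0.03440287 -1.37605486]
24 [ 648. -223.] [ 3.3 22.9] 4.6
near prong y gap: -0.007300890942829866 0.008737089314481222 -0.010220832267612402 -0.011928945073400496 0.011007566753091683
[([0.654, -0.217, 0.136], 0.61), ([0.502, -0.348, 0.006], 0.87), ([0.493, -0.261, 0.004], 0.8), ([0.588, -0.228, 0.185], 0.3)]
```

View pics/n.png

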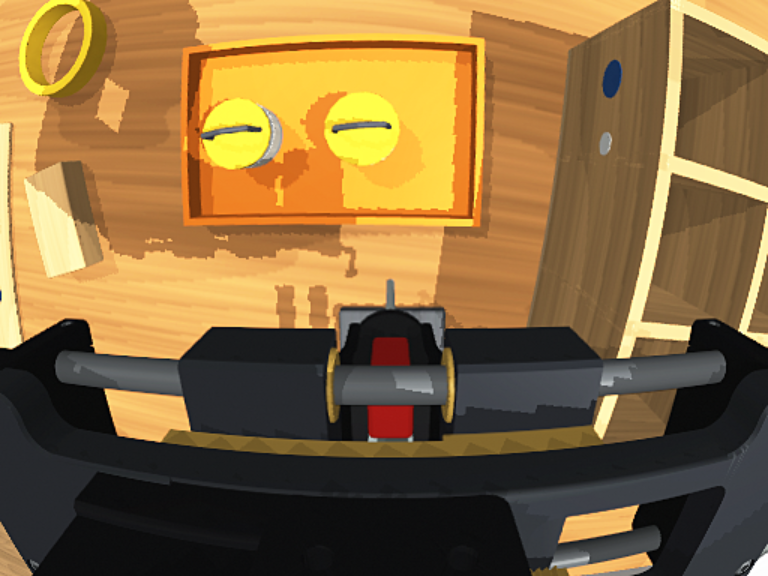

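Both light tins are upright in the orange tray at (235,132) and (362,128). The picker is aligned with the slot. Sliding it in and lowering.

Request:
servo_tool(moves=[[[1,0.13,0],[0,0,0],1],[[2.5,0.31,0],[0,0,0],1],[[4,0.5,0],[0,0,0],1],[[5.5,0.69,0],[0,0,0],1],[[6.5,0.82,0],[0,0,0],1],[[7,0.9,0],[0,0,0],1],[[7,0.9,0],[0,0,0],1],[[7,0.9,0],[0,0,0],1],[[7,0.9,-0.4],[0,0,0],1],[[7,0.9,-0.8],[0,0,0],1],[[7,0.9,-1.1],[0,0,0],1],[[7,0.9,-1.3],[0,0,0],1],[[7,0.9,-1.5],[0,0,0],1],[[7,0.9,-1.6],[0,0,0],1],[[7,0.9,-1.7],[0,0,0],1],[[7,0.9,-1.7],[0,0,0],1],[[7,0.9,-1.7],[0,0,0],1],[[7,0.9,-1.7],[0,0,0],1]])

```text
time_s: 48.75
tool_pos: [0.6549, -0.2209, 0.1656]
tool_rot: [-180.0, 0.0, -173.1]
ft_force: [-0.4, -0.7, -1.6]
width: 0.0135
finger_force: 40.0
```

Request:
servo_tool(moves=[[[0,0,-0.05],[0,0,0],1],[[0,0,-0.1],[0,0,0],1],[[0,0,-0.1],[0,0,0],1],[[0,0,-0.1],[0,0,0],1],[[0,0,-0.1],[0,0,0],1]])

```text
time_s: 49.17
tool_pos: [0.655, -0.2209, 0.1656]
tool_rot: [-180.0, 0.0, -173.0]
ft_force: [-1.7, 1.3, 6.1]
width: 0.0138
finger_force: 40.0
```

```bash
python3 - <<'E'
from h import *
print(weigh(5));print(sensors.observe()["tool_pos"])
E
```

```text
(array([-1.94,  0.65,  5.42]), array([0.22, 0.13, 0.17]))
[ 0.65492709 -0.22090205  0.16554571]
```

The collar rests on the prongs. Easing off, releasing and rising.

Request:
servo_tool(moves=[[[0,0,0.06],[0,0,0],1],[[0,0,0.06],[0,0,0],1],[[0,0,0.06],[0,0,0],5],[[0,0,0.06],[0,0,0],5],[[0,0,0.06],[0,0,0],5],[[0,0,0.06],[0,0,0],5],[[0,0,0.06],[0,0,0],5],[[0,0,1],[0,0,0],5],[[0,0,3],[0,0,0],5],[[0,0,6],[0,0,0],5],[[0,0,10],[0,0,0],5],[[0,0,14],[0,0,0],5],[[0,0,18],[0,0,0],5],[[-4,0,20],[0,0,0],5],[[-8,0,20],[0,0,0],5],[[-8,0,20],[0,0,0],5],[[-8,0,20],[0,0,0],5],[[-8,0,20],[0,0,0],5]])

```text
time_s: 50.92
tool_pos: [0.5752, -0.2211, 0.3655]
tool_rot: [-179.9, 0.1, -173.1]
ft_force: [0.8, -0.4, -0.3]
width: 0.0501
finger_force: 0.0
```

```bash
python3 - <<'E'
from h import *
trays()
for n in("scene","side"):
    im,d=camera(n)
    for l in("picker","picker_grip","picker_hook","tin_a"):print(n,l,[(np.round(z["position"],3).tolist(),round(z["conf"],2)) for z in mark_of(l,n)[:4]])
save("o",cv2.resize(im[130:330,150:350],(600,600)))
E
```

```text
scene tray 274 [436.  307.6] [212.2 137. ] 83.0 [([0.435, 0.308, -0.003], 0.62)]
scene crate 324 [ 496.3 -287.3] [136.6 210.1] 6.2 [([0.494, -0.284, 0.005], 0.61)]
side tray 56 [436.1 306. ] [208.6 124.6] 83.7 [([0.43, 0.31, 0.002], 0.88)]
side crate 432 [ 498.1 -284.9] [130.5 215. ] 5.8 [([0.495, -0.283, -0.003], 0.68)]
scene picker [([0.655, -0.224, 0.136], 0.51)]
scene picker_grip [([0.657, -0.22, 0.164], 0.7), ([0.436, 0.31, -0.003], 0.16)]
scene picker_hook [([0.433, 0.309, -0.0], 0.65)]
scene tin_a [([0.44, 0.367, 0.006], 0.7), ([0.492, -0.264, 0.005], 0.6), ([0.507, -0.336, 0.006], 0.52)]
side picker [([0.658, -0.225, 0.132], 0.65)]
side picker_grip [([0.654, -0.22, 0.165], 0.49)]
side picker_hook [([0.669, -0.216, 0.041], 0.69)]
side tin_a [([0.493, -0.258, 0.003], 0.67), ([0.442, 0.37, 0.008], 0.5)]
```

View pics/o.png

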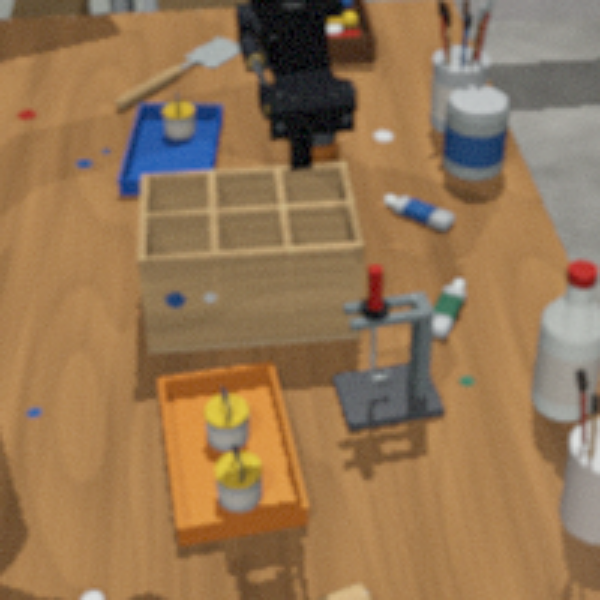

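The picture shows one tin upright in the blue tray (180,120), two in the orange tray (227,420) and (240,480), and the picker hung in its slot (375,300).

```bash
python3 -c "
from workcell import robot
print(robot.sign_off())"
```

```text
the job is handed in; nothing more can be done
None
```

Job handed in: there were three tins, one of about 365 g now upright in the blue tray and two of about 128 g and 118 g upright in the orange tray, and the picker is back in its stand slot.

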